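# Shim a rocking hotplate stirrer

### The job

The hotplate stirrer rocks because one of its front feet is worn short. Slide the yellow tapered shims, thin end first, from the front under that foot, one at a time and on top of one another if one is not enough, until the foot sits snugly on them without being jacked up; then press down firmly on that corner with the fingers to check that it no longer rocks. Leave the shims in place, do not shove the stirrer along the bench, and do not disturb the beaker on it or the things around it.

Things in the scene. Friction and masses are not known exactly. Their poses are not given: they have to be found in the camera images.
- stirrer: Grey hotplate stirrer, 2.2 to 2.7 kg, loose on the bench on square 20 mm rubber feet at x = +-105, y = +-65 mm. Origin: centre of its footprint at bench level; the front faces -x, z up. Housing: x = -125 to +130 mm, y = +-85 mm, underside 20 mm up; flat front lip (x = -125 to -95 mm) 46 mm high, then a panel slopes up to 86 mm; round white hotplate, radius 68 mm, top 107 mm up, at x = +50 mm.
- foot_corner (a point): Bench-level point under the middle of the worn foot, 20 mm behind the housing's front face; axes as the stirrer's, so a shim slides in along +x. At rest the worn sole hangs 4 to 10 mm above the bench (differs each time, cannot be read). Some 3 N down on this corner tips it until the foot lands; about 12 N up lifts it; a level push of 10 N or more can slide the stirrer.
- press_spot (a point): Point on the flat top of the front lip, near the worn foot, 46 mm above the bench: the place to press down to test for rocking (5 N or more, for about half a second; stay well under 30 N).
- shim1: Yellow plastic wedge shim, 110 x 40 mm, flat underneath, 1.5 mm thick at the tip (+x end), rising evenly (0.07 mm per mm) to 9.2 mm at the ribbed tail (-x end); 30 g. Origin: middle of its underside (tip edge at x = +55 mm); z up. Lies flat on the bench, to be held across its width near the tail. All three are alike and can be laid one on another, tips the same way.
- shim2: Yellow plastic wedge shim, 110 x 40 mm, flat underneath, 1.5 mm thick at the tip (+x end), rising evenly (0.07 mm per mm) to 9.2 mm at the ribbed tail (-x end); 30 g. Origin: middle of its underside (tip edge at x = +55 mm); z up. Lies flat on the bench, to be held across its width near the tail. All three are alike and can be laid one on another, tips the same way.
- shim3: Yellow plastic wedge shim, 110 x 40 mm, flat underneath, 1.5 mm thick at the tip (+x end), rising evenly (0.07 mm per mm) to 9.2 mm at the ribbed tail (-x end); 30 g. Origin: middle of its underside (tip edge at x = +55 mm); z up. Lies flat on the bench, to be held across its width near the tail. All three are alike and can be laid one on another, tips the same way.
- beaker: Empty glass beaker, 70 mm across, 92 mm high, standing on the hotplate. Origin: centre of its base.
- wash_bottle: White wash bottle with red cap and spout, 60 mm across, 190 mm high. Origin: centre of its base.
- flask: Stoppered conical glass flask, 82 mm across the base, 138 mm high. Origin: centre of its base.
- jar: Low amber glass jar with black lid, 52 mm across, 50 mm high. Origin: centre of its base.
Not all that is in view belongs to the job. Leave any orange look-alike of the shim1 alone. What is shaped like the shim2 but pink is not meant.

How it is judged (in metres and radians):
On the way, in this order (a step that is already met when the one before it is completed fails the run):
1. a shim has been slid under the worn foot, its tip at least 10 mm past the middle of the foot (((x of foot_corner in the frame of shim1 between -0.025 and 0.045 m and angle between the x axis of shim1 and the x axis of stirrer, either way round below 0.5 rad and y of foot_corner in the frame of shim1 between -0.015 and 0.015 m and height (world z) of shim1 below 0.012 m) or (x of foot_corner in the frame of shim2 between -0.025 and 0.045 m and angle between the x axis of shim2 and the x axis of stirrer, either way round below 0.5 rad and y of foot_corner in the frame of shim2 between -0.015 and 0.015 m and height (world z) of shim2 below 0.012 m) or (x of foot_corner in the frame of shim3 between -0.025 and 0.045 m and angle between the x axis of shim3 and the x axis of stirrer, either way round below 0.5 rad and y of foot_corner in the frame of shim3 between -0.015 and 0.015 m and height (world z) of shim3 below 0.012 m))), for 0.2 s.
2. the corner is pressed down with at least 5 N, the foot bears on a shim and the stirrer stays level within 0.010 rad (contact force between the fingers and stirrer above 5 N and angle between stirrer's own z axis and vertical below 0.01 rad and ((contact force between shim1 and stirrer above 0.2 N and x of foot_corner in the frame of shim1 between -0.025 and 0.05 m and angle between the x axis of shim1 and the x axis of stirrer, either way round below 0.5 rad and y of foot_corner in the frame of shim1 between -0.013 and 0.013 m) or (contact force between shim2 and stirrer above 0.2 N and x of foot_corner in the frame of shim2 between -0.025 and 0.05 m and angle between the x axis of shim2 and the x axis of stirrer, either way round below 0.5 rad and y of foot_corner in the frame of shim2 between -0.013 and 0.013 m) or (contact force between shim3 and stirrer above 0.2 N and x of foot_corner in the frame of shim3 between -0.025 and 0.05 m and angle between the x axis of shim3 and the x axis of stirrer, either way round below 0.5 rad and y of foot_corner in the frame of shim3 between -0.013 and 0.013 m))), for 0.3 s.
At the end, for the whole second after the job is handed in: The worn foot rests on a shim (0.2 N or more, within 13 mm of its centre line, 5 mm or more from its tip, 30 mm from its tail; shim in line with the stirrer within 0.5 rad); stirrer level within 0.007 rad, moved under 10 mm; all at rest; beaker within 20 mm, other things within 15 mm of start (((contact force between shim1 and stirrer above 0.2 N and x of foot_corner in the frame of shim1 between -0.025 and 0.05 m and angle between the x axis of shim1 and the x axis of stirrer, either way round below 0.5 rad and y of foot_corner in the frame of shim1 between -0.013 and 0.013 m) or (contact force between shim2 and stirrer above 0.2 N and x of foot_corner in the frame of shim2 between -0.025 and 0.05 m and angle between the x axis of shim2 and the x axis of stirrer, either way round below 0.5 rad and y of foot_corner in the frame of shim2 between -0.013 and 0.013 m) or (contact force between shim3 and stirrer above 0.2 N and x of foot_corner in the frame of shim3 between -0.025 and 0.05 m and angle between the x axis of shim3 and the x axis of stirrer, either way round below 0.5 rad and y of foot_corner in the frame of shim3 between -0.013 and 0.013 m)) and angle between stirrer's own z axis and vertical below 0.007 rad and distance of stirrer from where it was at the start of the episode below 0.01 m and linear speed of each of stirrer, shim1, shim2, shim3 below 0.01 m/s and distance of beaker from where it was at the start of the episode below 0.02 m and angle between beaker's own z axis and vertical below 0.05 rad and distance of each of wash_bottle, flask, jar from where it was at the start of the episode below 0.015 m); the robot touches nothing.
It fails at once if the stirrer is shoved more than 10 mm (distance of stirrer from where it was at the start of the episode above 0.01 m).
It fails at once if the fingers push on the stirrer with more than 30 N (contact force between the fingers and stirrer above 30 N).
It fails at once if the beaker is shifted more than 20 mm or tipped (distance of beaker from where it was at the start of the episode above 0.02 m or angle between beaker's own z axis and vertical above 0.3 rad).
It fails at once if the wash bottle, flask or jar is moved more than 15 mm (distance of any of wash_bottle, flask, jar from where it was at the start of the episode above 0.015 m).
It also fails if it takes over 72 s, if anything falls off the work surface, if the arm or the gripper's body presses on something with over 40 N, if the wrist force passes 120 N, or if a joint passes its speed limit or range.

### The arm

A 6-joint arm with a two-finger parallel gripper is mounted at the origin on the work surface. World frame = base frame: x ahead of the robot, y to its left, z up, the work surface at z = 0. Lengths are in mm, angles in degrees, forces in N, time in s.
With the tool pointing down it reaches from about 300 to 950 mm from the base axis. Payload 3.1 kg.
Tool frame: the origin (TCP) lies at the very end of the fingers, on their centre line; the grasp point (between the pads) lies ctrl.pinch_z behind it (ctrl.pinch_z is the distance from the TCP to the grasp point, in mm); z points along the fingers, y is the direction in which the jaws open and shut (so a half turn about z gives the same grasp; the last joint's range is limited). The gripper opens to 85 mm and grips with 20 to 120 N. Pads are 22 mm wide; open, the fingers measure 114 mm over their backs; the gripper's body (76 mm by 85 mm) begins 54 mm behind the grasp point. The pads swing forward as they close: fully open they stand 13 mm farther back than shut.
Start: joints at [69.803, 17.653, 93.61, -0, 68.738, -3.994], TCP at [174.429, 600.172, 231.272] pointing down, gripper open.
Joint ranges: [-175.34, 175.34], [-45.06, 112.39], [2.9, 150.54], [-68.45, 248.45], [3.09, 151.38], [-168.51, 168.51]. Speed limits (degrees/s): [159.86, 159.86, 180, 180, 180, 180].

### API

Orientations are given as a 3x3 rotation matrix whose columns are the frame's x, y, z axes.
In Python, from rig import ctrl gives the robot as it stands.
- The arm moves only by the tool carry_out, never from a script. Its argument "commands" is a list of rows, each an object with "fingers": the closure in counts, from 0 (fully open) to 255 (shut); "delta_pos": the shift along the world's x, y, z in cm, a list of three; "delta_rot": the turn, a rotation vector about the world's x, y, z in rad, a list of three. In form: [{"fingers": fingers, "delta_pos": [tx, ty, tz], "delta_rot": [ax, ay, az]}, ...]. A call has 1 to 20 rows; each row is the pose to reach, as a shift and turn from the pose commanded when the call began; what a row does not reach only later rows make up. A row lasts 1/8 s, in which the tool goes at most 62.5 mm and 10.7 degrees, less where a joint would pass 70% of its speed; a pose out of reach is approached as far as the arm can. A call with a gripper value outside its range is refused whole. The fingers move at their own pace and stop on an object; the grip force is fixed at half the most. Time passes only in rows, so rows that repeat a pose let the fingers close. It gives the time, the measured TCP pose, the force and the opening at its end, in the units of the state.
- ctrl.get_state(): the state, without advancing time (a new reading comes with each control period).
- ctrl.grab_frame(name): name is "side" or "top" or "wrist"; returns the picture (384x512x3 uint8, red, green, blue); there is no depth.
- ctrl.get_calibration(name): a dict with "fx", "fy", "cx", "cy" (pixels), "view" (4x4, takes a point from world to camera coordinates). Camera axes: x right, y up, looking along -z (the intrinsics and any distortion apply to the point x, -y, -z); pixel columns grow to the right and rows downward; lengths in mm; the calibration is good to about 2 mm. A picture is of the moment at which its call begins: read the wrist's pose just before it. get_calibration takes no time and is no camera call; for the wrist camera it gives the pose at the moment of the call.
- ctrl.finish_job(): hands the job in, once; it reports no verdict.
The state is a dict: "time": time; "joint_positions": joint angles; "qvel": joint speeds; "joint_torque": joint torques, N m; "position": TCP position; "tool_rot": TCP orientation; "contact_force": force on the tool from outside, world axes, zero at the start; "wrist_torque": the same for the moment, N m; "opening": finger opening in mm.
Only numpy, scipy, OpenCV 4.12 (cv2) and the standard library are available. Lean on these libraries where they do the work, as an engineer would, in place of code of your own. Each camera call takes 0.05 s, during which the arm holds its last target. There are 200 camera calls.

## Working session

There is one attempt and no reset: what is moved stays moved. The work goes in short steps, Python scripts to look and compute and a tool call to move; the robot and the scene stay as the last step left them, time stands still between calls to the robot, and variables do not carry over. Pictures are saved under pics/ and viewed, on a budget of 10 in all, crops included, one or two more only if the job needs it, and the job is handed in when it is done.

Besides the shell and the picture viewer there is one more tool, called after ">>>" as name(argument=value, ...) on one line, values as JSON. carry_out: Moves the arm, as the interface text tells. Its arguments: {"type":"object","properties":{"commands":{"type":"array","items":{"type":"object","properties":{"fingers":{"type":"number"},"delta_pos":{"type":"array","items":{"type":"number"}},"delta_rot":{"type":"array","items":{"type":"number"}}}}}},"required":["commands"]}

```bash
mkdir -p pics; ls
python3 - <<'E'
from rig import ctrl
import cv2,numpy as np
for n in("top","side"):
    f=ctrl.grab_frame(n); cv2.imwrite(f"pics/{n}0.png",f[:,:,::-1]); c=ctrl.get_calibration(n); print(n,c)
print(ctrl.get_state(),ctrl.pinch_z)
E
```

```text
pics
top {'fx': 348.12195512671207, 'fy': 348.12195512671207, 'cx': 253.31018046935554, 'cy': 196.2389124020026, 'view': array([[ 2.70274056e-02, -9.99619713e-01, -5.47249250e-03,
         9.08029481e+01],
       [ 9.83324191e-01,  2.56011135e-02,  1.80050322e-01,
        -5.82338017e+02],
       [-1.79841750e-01, -1.02475274e-02,  9.83642177e-01,
        -1.00642540e+03],
       [ 0.00000000e+00,  0.00000000e+00,  0.00000000e+00,
         1.00000000e+00]])}
side {'fx': 411.47157757188154, 'fy': 411.47157757188154, 'cx': 260.14235492090694, 'cy': 194.93810597607973, 'view': array([[ 9.89715941e-01, -1.42315044e-01,  1.44493889e-02,
        -5.50081420e+02],
       [ 6.94560029e-02,  5.66401892e-01,  8.21197151e-01,
        -1.80871945e+02],
       [-1.25052870e-01, -8.11748314e-01,  5.70461615e-01,
        -9.84086280e+02],
       [ 0.00000000e+00,  0.00000000e+00,  0.00000000e+00,
         1.00000000e+00]])}
{'time': 0.1, 'joint_positions': array([ 6.98022729e+01,  1.77006828e+01,  9.36835527e+01,  3.59095017e-04,
        6.87384075e+01, -3.99527797e+00]), 'qvel': array([ 0.02132302, -0.10433995, -0.13979051,  0.00262994, -0.02890745,
       -0.00337674]), 'joint_torque': array([ 1.09484074e-04, -4.16407835e+01, -2.77646095e+01, -1.65859815e-04,
        3.95824900e-03, -2.56273808e-05]), 'position': array([174.17344587, 599.44454049, 230.13822215]), 'tool_rot': array([[-9.60281066e-01,  2.79033547e-01, -7.44520766e-04],
       [ 2.79034497e-01,  9.60278981e-01, -2.00687888e-03],
       [ 1.54961111e-04, -2.13491476e-03, -9.99997709e-01]]), 'contact_force': array([-0.47220853,  0.33594132, -0.12105494]), 'wrist_torque': array([ 0.01983626, -0.02066609, -0.02916209]), 'opening': 85.64525161750946} 18.700000000000003
```

View pics/top0.png

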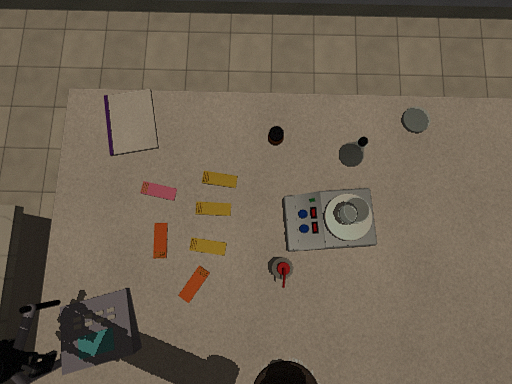

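View pics/side0.png

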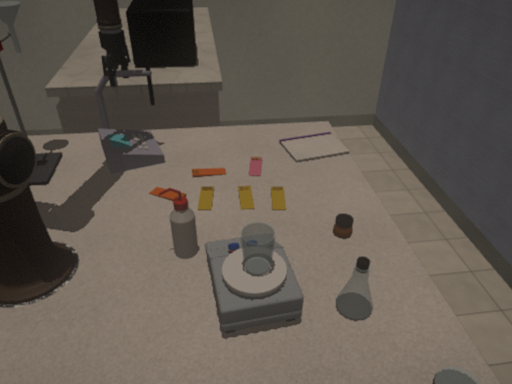

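The top view shows three yellow shims at (220,180), (213,209) and (208,247). The look-alikes are orange at (160,240) and (195,284), and pink at (158,190). The stirrer is at (330,218) with its front facing left (+y), the wash bottle at (282,268), the jar at (276,135) and the flask at (352,153). I choose the yellow ones and check them in one close crop.

```bash
cat > h.py <<'E'
import numpy as np,cv2
from rig import ctrl
def ray(c,u,v,z):
    "pixel -> world point at height z"
    V=c["view"];R=V[:3,:3];t=V[:3,3];o=-R.T@t
    d=R.T@np.array([(u-c["cx"])/c["fx"],-(v-c["cy"])/c["fy"],-1.])
    return o+d*(z-o[2])/d[2]
def proj(c,p):
    q=c["view"][:3,:3]@np.array(p,float)+c["view"][:3,3]
    return c["cx"]-c["fx"]*q[0]/q[2], c["cy"]+c["fy"]*q[1]/q[2]
def yellow(f):
    h=cv2.cvtColor(f,cv2.COLOR_RGB2HSV)
    m=cv2.inRange(h,(19,120,60),(32,255,255))
    cs,_=cv2.findContours(cv2.morphologyEx(m,cv2.MORPH_CLOSE,np.ones((3,3))),cv2.RETR_EXTERNAL,cv2.CHAIN_APPROX_NONE)
    return [c for c in cs if cv2.contourArea(c)>100],h
E
python3 - <<'E'
from h import *
f=cv2.imread("pics/top0.png")[:,:,::-1].copy();c=ctrl.get_calibration("top")
cs,h=yellow(f)
for k in cs:
    P=np.array([ray(c,u,v,5)[:2] for u,v in k[:,0]],np.float32)
    print(cv2.boundingRect(k),cv2.minAreaRect(P))
for u,v in((160,240),(195,284),(158,190),(220,180)): print(h[v,u])
cr=cv2.resize(f[150:290,180:400],None,fx=3.6,fy=3.6,interpolation=cv2.INTER_CUBIC)
cv2.imwrite("pics/crop1.png",np.clip(cr[:,:,::-1].astype(float)*1.5,0,255).astype(np.uint8))
E
```

```text
(189, 237, 38, 19) ((427.5379943847656, 244.9557342529297), (111.07408142089844, 40.80535125732422), 82.87318420410156)
(195, 201, 36, 15) ((546.4222412109375, 233.6032257080078), (110.93323516845703, 41.06367111206055), 87.87911224365234)
(202, 171, 36, 17) ((642.5327758789062, 217.94625854492188), (111.44084167480469, 40.60174560546875), 82.22200775146484)
[ 10 216 138]
[  9 214 144]
[177 130 145]
[ 21 200 130]
```

View pics/crop1.png

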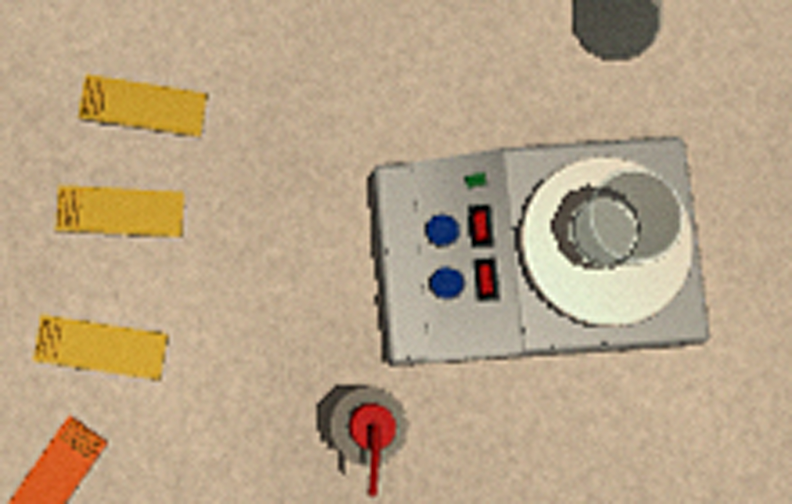

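The crop shows three yellow shims. Their ribbed tails are on the left (+y), and the tips point at the stirrer's front, whose edge runs from (375,168) to (390,362) in the crop. Next I work out the stirrer pose and the wrist camera mounting.

Run:
```python
from h import *
np.set_printoptions(precision=3,suppress=True)
c=ctrl.get_calibration("top")
for (u,v),z in(((374,168),46),((390,362),46),((706,342),86),((684,138),86),((372,425),190),((600,230),112)):
    print((u,v),ray(c,180+u/3.6,150+v/3.6,z))
for u,v in((276,136),(352,153),(282,268)): print(ray(c,u,v,50))
s=ctrl.get_state();w=ctrl.get_calibration("wrist");V=w["view"]
R=s["tool_rot"];o=-V[:3,:3].T@V[:3,3]
print("cam in tool",R.T@(o-s["position"]),"\naxes in tool\n",R.T@V[:3,:3].T,w["fx"],w["cx"],w["cy"])
```

```text
(374, 168) [582.129  12.653  46.   ]
(390, 362) [419.376  -2.401  46.   ]
(706, 342) [ 440.742 -250.086   86.   ]
(684, 138) [ 606.417 -238.103   86.   ]
(372, 425) [370.839  23.343 190.   ]
(600, 230) [ 524.902 -160.908  112.   ]
[775.069  39.99   50.   ]
[ 725.339 -197.719   50.   ]
[368.058  16.125  50.   ]
cam in tool [  81.37     0.515 -142.973] 
axes in tool
 [[ 0.001  0.948  0.318]
 [ 1.    -0.001 -0.001]
 [-0.     0.318 -0.948]] 346.3610781928317 256.53143464558195 187.91721548482153
```

The stirrer's +x is about world (0.09,-0.996) and its front centre is about (501,5). The feet are then near (567,-9) and (438,-21). To see which foot hangs, I take a low tilted wrist view from the front.

>>> carry_out(commands=[{"fingers": 255,"delta_pos": [32.9,-47,-3],"delta_rot": [0,0,-1.2]},{"fingers": 255,"delta_pos": [32.9,-47,-3],"delta_rot": [0,0,-1.2]},{"fingers": 255,"delta_pos": [32.9,-47,-3],"delta_rot": [0,0,-1.2]},{"fingers": 255,"delta_pos": [32.9,-47,-3],"delta_rot": [0,0,-1.2]},{"fingers": 255,"delta_pos": [32.9,-47,-3],"delta_rot": [0,0,-1.2]},{"fingers": 255,"delta_pos": [32.9,-47,-3],"delta_rot": [0,0,-1.2]},{"fingers": 255,"delta_pos": [32.9,-47,-3],"delta_rot": [0,0,-1.2]},{"fingers": 255,"delta_pos": [32.9,-47,-3],"delta_rot": [0,0,-1.2]},{"fingers": 255,"delta_pos": [32.9,-47,-3],"delta_rot": [0,0,-1.2]},{"fingers": 255,"delta_pos": [32.9,-47,-3],"delta_rot": [0,0,-1.2]},{"fingers": 255,"delta_pos": [32.9,-47,-3],"delta_rot": [0,0,-1.2]}])

```text
time: 1.48
position: [503.1, 129.8, 200.7]
tool_rot: [[-0.086, 0.996, -0.002], [0.996, 0.086, 0.0], [0.001, -0.002, -1.0]]
contact_force: [-0.9, -0.4, -0.3]
opening: -0.1
```

>>> carry_out(commands=[{"fingers": 255,"delta_pos": [0,0,-7],"delta_rot": [-1.05,0,0]},{"fingers": 255,"delta_pos": [0,0,-7],"delta_rot": [-1.05,0,0]},{"fingers": 255,"delta_pos": [0,0,-7],"delta_rot": [-1.05,0,0]},{"fingers": 255,"delta_pos": [0,0,-7],"delta_rot": [-1.05,0,0]},{"fingers": 255,"delta_pos": [0,0,-7],"delta_rot": [-1.05,0,0]},{"fingers": 255,"delta_pos": [0,0,-7],"delta_rot": [-1.05,0,0]},{"fingers": 255,"delta_pos": [0,0,-7],"delta_rot": [-1.05,0,0]},{"fingers": 255,"delta_pos": [0,0,-7],"delta_rot": [-1.05,0,0]}])

```text
time: 2.48
position: [503.1, 131.0, 131.7]
tool_rot: [[-0.088, 0.996, 0.001], [0.497, 0.045, -0.867], [-0.863, -0.076, -0.499]]
contact_force: [-0.1, 0.4, 0.8]
opening: 0.0
```

Run:
```python
from h import *
np.set_printoptions(precision=3,suppress=True)
s=ctrl.get_state();print(s["time"],s["position"],s["tool_rot"],s["joint_positions"],s["contact_force"])
c=ctrl.get_calibration("wrist");f=ctrl.grab_frame("wrist");np.save("w1.npy",{"c":c,"f":f},allow_pickle=True)
cv2.imwrite("pics/w1.png",np.clip(cv2.resize(f,(800,600),interpolation=cv2.INTER_CUBIC)[:,:,::-1]*1.5,0,255).astype(np.uint8))
```

```text
2.475 [503.066 130.995 131.671] [[-0.088  0.996  0.001]
 [ 0.497  0.045 -0.867]
 [-0.863 -0.076 -0.499]] [ 35.07   38.679  96.735 -45.25   89.625  49.867] [-0.081  0.355  0.801]
```

View pics/w1.png

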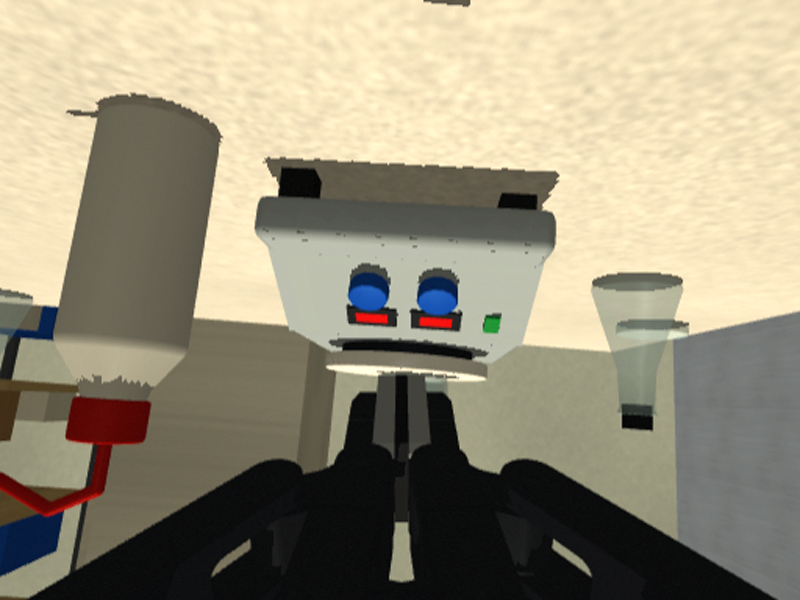

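The picture is inverted. The left foot (near the bottle, small x) reaches the bench with its sole at row 168, columns 279–321. The right foot (sole at row 194, columns 499–537) is visibly short. The worn foot is therefore the far one, near x≈567. I measure both feet from this view.

Run:
```python
from h import *
np.set_printoptions(precision=1,suppress=True)
D=np.load("w1.npy",allow_pickle=True).item();c=D["c"];f=D["f"]
g=f.max(axis=2)
for nm,x0,x1 in(("L",172,212),("R",312,350)):
    m=(g[100:136,x0:x1]<28).astype(np.uint8)
    ys,xs=np.nonzero(m);print(nm,"cols",xs.min()+x0,xs.max()+x0,"rows",ys.min()+100,ys.max()+100)
    mid=int(np.median(xs)); print(g[100:136,x0+mid])
    print([ (x0+i,int(m[:,i].argmax())+100) for i in range(0,x1-x0,4) if m[:,i].any()])
for u,v in((279,168),(321,168)): print("L sole",ray(c,u/1.5625,v/1.5625,0))
for z in(3,5,7,9): print("R sole z",z,ray(c,499/1.5625,194/1.5625,z),ray(c,537/1.5625,194/1.5625,z))
```

```text
L cols 179 205 rows 107 126
[170 121  64  63  63  63  64  41  12   7   6   6   6   6   6   6   6   7
   7   6   5   5   5   6   7   6  39  53  53  54  55  55  55  55  56  55]
[(180, 107), (184, 108), (188, 108), (192, 108), (196, 108), (200, 108), (204, 114)]
R cols 319 343 rows 124 133
[169 167 165 166 165 166 168 174 125  66  61  60  61  61  62  66  66  66
  67  67  67  67  66  48  20   5   6   6   6   6   6   6   7  29  47  53]
[(320, 126), (324, 124), (328, 124), (332, 124), (336, 125), (340, 125)]
L sole [427.  -10.8   0. ]
L sole [452.7  -5.3   0. ]
R sole z 3 [560.8 -13.2   3. ] [582.7  -8.    3. ]
R sole z 5 [559.8  -8.4   5. ] [581.4  -3.4   5. ]
R sole z 7 [558.8  -3.7   7. ] [580.    1.3   7. ]
R sole z 9 [557.8   1.1   9. ] [578.7   6.    9. ]
```

The feet agree with the first estimate to 2 mm: the near foot's front is at (437,-8.5) and the worn foot's is at about (568,3). The gap looks like roughly 8–9 mm. A gentle press on that corner will give the gap exactly.

>>> carry_out(commands=[{"fingers": 255,"delta_pos": [6.4,-7,3],"delta_rot": [1.05,0,0]},{"fingers": 255,"delta_pos": [6.4,-7,3],"delta_rot": [1.05,0,0]},{"fingers": 255,"delta_pos": [6.4,-7,3],"delta_rot": [1.05,0,0]},{"fingers": 255,"delta_pos": [6.4,-7,3],"delta_rot": [1.05,0,0]},{"fingers": 255,"delta_pos": [6.4,-7,3],"delta_rot": [1.05,0,0]},{"fingers": 255,"delta_pos": [6.4,-7,3],"delta_rot": [1.05,0,0]},{"fingers": 255,"delta_pos": [6.4,-7,3],"delta_rot": [1.05,0,0]},{"fingers": 255,"delta_pos": [6.4,-13.3,-3],"delta_rot": [1.05,0,0]},{"fingers": 255,"delta_pos": [6.4,-13.3,-6],"delta_rot": [1.05,0,0]},{"fingers": 255,"delta_pos": [6.4,-13.3,-7.8],"delta_rot": [1.05,0,0]},{"fingers": 255,"delta_pos": [6.4,-13.3,-7.8],"delta_rot": [1.05,0,0]}])

```text
time: 3.9
position: [566.3, -1.7, 52.3]
tool_rot: [[-0.089, 0.996, -0.003], [0.996, 0.089, 0.0], [0.0, -0.003, -1.0]]
contact_force: [0.6, -0.3, -0.4]
opening: -0.1
```

>>> carry_out(commands=[{"fingers": 255,"delta_pos": [0,0,-0.2],"delta_rot": [0,0,0]},{"fingers": 255,"delta_pos": [0,0,-0.4],"delta_rot": [0,0,0]},{"fingers": 255,"delta_pos": [0,0,-0.5],"delta_rot": [0,0,0]},{"fingers": 255,"delta_pos": [0,0,-0.6],"delta_rot": [0,0,0]},{"fingers": 255,"delta_pos": [0,0,-0.7],"delta_rot": [0,0,0]},{"fingers": 255,"delta_pos": [0,0,-0.8],"delta_rot": [0,0,0]}])

```text
time: 4.65
position: [567.6, -2.8, 45.3]
tool_rot: [[-0.088, 0.996, 0.0], [0.996, 0.088, 0.0], [0.0, 0.0, -1.0]]
contact_force: [0.5, 1.1, 1.2]
opening: -0.5
```

>>> carry_out(commands=[{"fingers": 255,"delta_pos": [0,0,-0.1],"delta_rot": [0,0,0]},{"fingers": 255,"delta_pos": [0,0,-0.2],"delta_rot": [0,0,0]},{"fingers": 255,"delta_pos": [0,0,-0.3],"delta_rot": [0,0,0]}])

```text
time: 5.03
position: [568.2, -2.7, 42.6]
tool_rot: [[-0.088, 0.996, 0.002], [0.996, 0.088, 0.0], [-0.0, 0.002, -1.0]]
contact_force: [0.5, 2.1, 2.3]
opening: -0.0
```

>>> carry_out(commands=[{"fingers": 255,"delta_pos": [0,0,-0.1],"delta_rot": [0,0,0]},{"fingers": 255,"delta_pos": [0,0,-0.2],"delta_rot": [0,0,0]}])

```text
time: 5.28
position: [568.0, -2.9, 40.5]
tool_rot: [[-0.088, 0.996, 0.001], [0.996, 0.088, -0.0], [-0.0, 0.001, -1.0]]
contact_force: [1.5, 0.5, 2.2]
opening: -0.0
```

>>> carry_out(commands=[{"fingers": 255,"delta_pos": [0,0,-0.1],"delta_rot": [0,0,0]}])

```text
time: 5.4
position: [567.7, -3.0, 39.3]
tool_rot: [[-0.088, 0.996, 0.001], [0.996, 0.088, -0.0], [-0.0, 0.001, -1.0]]
contact_force: [1.6, 0.2, 1.6]
opening: 0.3
```

>>> carry_out(commands=[{"fingers": 255,"delta_pos": [0,0,-0.1],"delta_rot": [0,0,0]}])

```text
time: 5.52
position: [567.5, -2.9, 38.2]
tool_rot: [[-0.088, 0.996, 0.0], [0.996, 0.088, -0.0], [-0.0, 0.0, -1.0]]
contact_force: [0.8, 1.3, 4.9]
opening: 0.1
```

>>> carry_out(commands=[{"fingers": 255,"delta_pos": [0,0,-0.1],"delta_rot": [0,0,0]}])

```text
time: 5.65
position: [567.7, -2.9, 38.0]
tool_rot: [[-0.088, 0.996, -0.0], [0.996, 0.088, -0.0], [-0.0, -0.0, -1.0]]
contact_force: [-0.8, 0.8, 10.3]
opening: 0.2
```

Contact started at about 46 mm and the foot landed at 38.2 mm, so the gap is about 7.6 mm. That is at the limit of one shim, so I plan two. The first is middle shim (546,234), to go in with the foot at about x=+32 in its frame. The second goes on top until snug.

>>> carry_out(commands=[{"fingers": 255,"delta_pos": [0,0,1.5],"delta_rot": [0,0,0]},{"fingers": 255,"delta_pos": [0,0,4],"delta_rot": [0,0,0]},{"fingers": 75,"delta_pos": [-1.95,27.7,4],"delta_rot": [0,0,-0.125]},{"fingers": 75,"delta_pos": [-1.95,27.7,4],"delta_rot": [0,0,-0.125]},{"fingers": 75,"delta_pos": [-1.95,27.7,4],"delta_rot": [0,0,-0.125]},{"fingers": 75,"delta_pos": [-1.95,27.7,4],"delta_rot": [0,0,-0.125]},{"fingers": 75,"delta_pos": [-1.95,27.7,4],"delta_rot": [0,0,-0.125]},{"fingers": 75,"delta_pos": [-1.95,27.7,4],"delta_rot": [0,0,-0.125]},{"fingers": 75,"delta_pos": [-1.95,27.7,4],"delta_rot": [0,0,-0.125]}])

```text
time: 6.78
position: [547.2, 273.1, 77.0]
tool_rot: [[0.037, 0.999, -0.001], [0.999, -0.037, -0.001], [-0.001, -0.001, -1.0]]
contact_force: [-1.3, -1.0, 0.1]
opening: 60.3
```

```bash
cat >> h.py <<'E'
def shims(n="wrist",z=5):
    c=ctrl.get_calibration(n);f=ctrl.grab_frame(n)
    for k in yellow(f)[0]:
        P=np.array([ray(c,u,v,z)[:2] for u,v in k[:,0]],np.float32)
        (x,y),(w,h),a=cv2.minAreaRect(P)
        if w<h: w,h,a=h,w,a-90
        print("centre %.1f %.1f size %.1f %.1f long axis %.1f px"%(x,y,w,h,a),cv2.boundingRect(k))
    return f,c
E
python3 - <<'E'
from h import *
s=ctrl.get_state();print(s["position"],s["opening"])
f,c=shims();cv2.imwrite("pics/w2.png",f[:,:,::-1])
shims("top")
t0=cv2.cvtColor(cv2.imread("pics/top0.png"),cv2.COLOR_BGR2GRAY);t=cv2.cvtColor(ctrl.grab_frame("top"),cv2.COLOR_RGB2GRAY)
print("stirrer shift px",cv2.phaseCorrelate(np.float32(t0[180:260,276:390]),np.float32(t[180:260,276:390])))
E
```

```text
[547.2327252  273.14096542  76.96031915] 60.3030652284738
centre 643.3 231.1 size 92.6 43.0 long axis 80.8 px (363, 191, 81, 122)
centre 546.2 238.3 size 108.8 41.0 long axis 88.5 px (224, 174, 64, 141)
centre 428.2 248.8 size 109.5 42.6 long axis 85.6 px (42, 163, 77, 146)
centre 424.2 209.1 size 43.7 39.9 long axis -88.5 px (212, 241, 15, 14)
centre 545.8 210.5 size 64.7 40.4 long axis 87.6 px (210, 202, 21, 14)
centre 642.1 216.6 size 108.6 41.0 long axis 82.9 px (204, 171, 34, 17)
stirrer shift px ((0.06252893058659481, 0.0098562394218078), 0.9984940493106842)
```

View pics/w2.png

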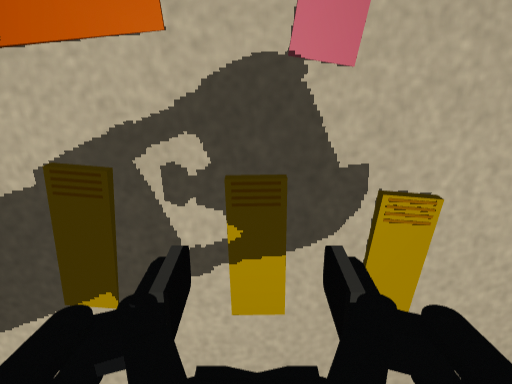

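The wrist picture shows the yellow shim centred between the open fingers (columns 224–288, tail at the top). The stirrer has not moved. Descend and grip.

>>> carry_out(commands=[{"fingers": 75,"delta_pos": [0,0,-5],"delta_rot": [0,0,0]},{"fingers": 75,"delta_pos": [0,0,-7],"delta_rot": [0,0,0]},{"fingers": 75,"delta_pos": [0,0,-7.6],"delta_rot": [0,0,0]},{"fingers": 75,"delta_pos": [0,0,-7.6],"delta_rot": [0,0,0]},{"fingers": 255,"delta_pos": [0,0,-7.6],"delta_rot": [0,0,0]},{"fingers": 255,"delta_pos": [0,0,-7.6],"delta_rot": [0,0,0]},{"fingers": 255,"delta_pos": [0,0,-7.6],"delta_rot": [0,0,0]},{"fingers": 255,"delta_pos": [0,0,-7.6],"delta_rot": [0,0,0]}])

```text
time: 7.92
position: [549.7, 274.9, 3.3]
tool_rot: [[0.037, 0.999, 0.003], [0.999, -0.037, 0.001], [0.002, 0.003, -1.0]]
contact_force: [-0.7, -0.2, 5.4]
opening: 37.7
```

>>> carry_out(commands=[{"fingers": 255,"delta_pos": [0,0,0.7],"delta_rot": [0,0,0]},{"fingers": 255,"delta_pos": [0,0,0.7],"delta_rot": [0,0,0]}])

```text
time: 8.18
position: [548.2, 274.4, 8.9]
tool_rot: [[0.037, 0.999, 0.001], [0.999, -0.037, 0.0], [0.0, 0.001, -1.0]]
contact_force: [-0.3, 0.1, -1.0]
opening: 37.5
```

Run:
```python
from h import *
s=ctrl.get_state();print(s["position"],s["opening"])
f,c=shims(z=12);cv2.imwrite("pics/w3.png",f[:,:,::-1])
```

```text
[548.24185975 274.36882133   8.88939677] 37.46070830295123
centre 640.3 252.5 size 59.1 45.0 long axis 79.2 px (407, 238, 105, 113)
centre 547.2 251.2 size 84.0 40.7 long axis 86.8 px (211, 223, 92, 150)
centre 441.0 254.7 size 104.9 31.1 long axis 74.8 px (0, 204, 66, 178)
```

View pics/w3.png

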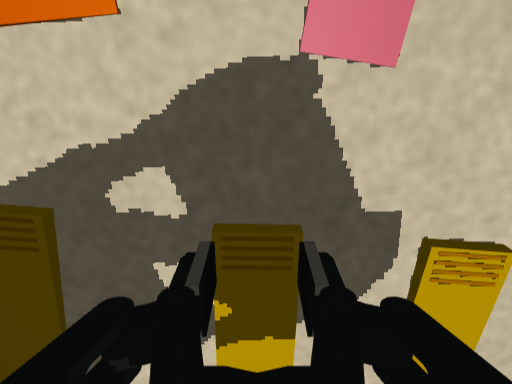

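The shim is gripped between the fingers (opening 37.5) with its tail edge at row 224. I carry it in front of the worn foot, turned in line with the stirrer.

>>> carry_out(commands=[{"fingers": 255,"delta_pos": [0.68,-14.2,0.5],"delta_rot": [0,0,0.125]},{"fingers": 255,"delta_pos": [0.68,-14.2,0.5],"delta_rot": [0,0,0.125]},{"fingers": 255,"delta_pos": [0.68,-14.2,0.5],"delta_rot": [0,0,0.125]},{"fingers": 255,"delta_pos": [0.68,-14.2,0.5],"delta_rot": [0,0,0.125]},{"fingers": 255,"delta_pos": [0.68,-14.2,0.5],"delta_rot": [0,0,0.125]}])

```text
time: 8.85
position: [554.8, 133.3, 13.2]
tool_rot: [[-0.088, 0.996, 0.0], [0.996, 0.088, 0.001], [0.001, 0.0, -1.0]]
contact_force: [0.8, 0.3, -0.2]
opening: 37.4
```

Run:
```python
from h import *
s=ctrl.get_state();print(s["position"],s["opening"],s["contact_force"])
c=ctrl.get_calibration("wrist")
f,c=shims(z=18)
shims("top",15)
f,c2=shims("side",12)
F=ctrl.grab_frame("top")[150:290,180:400]; G=f[150:300,160:320]
F=cv2.resize(F,(440,280),interpolation=cv2.INTER_CUBIC);G=cv2.resize(G,(320,300),interpolation=cv2.INTER_CUBIC)
o=np.zeros((300,760,3),np.uint8);o[:280,:440]=F;o[:,440:]=G
cv2.imwrite("pics/p4.png",np.clip(o[:,:,::-1]*1.4,0,255).astype(np.uint8))
```

```text
[554.79182953 133.32030782  13.19934691] 37.41734089446951 [ 0.83806937  0.29713454 -0.18694382]
centre 556.8 111.4 size 83.0 40.5 long axis -85.9 px (211, 223, 93, 150)
centre 631.9 209.0 size 77.2 38.8 long axis 83.1 px (391, 0, 121, 207)
centre 453.7 212.1 size 38.9 3.0 long axis 82.0 px (0, 0, 9, 109)
centre 427.6 249.3 size 98.2 40.0 long axis 82.2 px (189, 238, 33, 17)
centre 645.1 254.4 size 39.7 33.8 long axis -6.2 px (202, 171, 12, 13)
centre 554.3 130.0 size 52.6 38.2 long axis -86.6 px (247, 210, 15, 13)
centre 640.5 209.4 size 115.1 37.7 long axis 80.5 px (272, 187, 14, 23)
centre 425.7 235.9 size 113.4 38.5 long axis 83.2 px (198, 187, 16, 23)
```

View pics/p4.png

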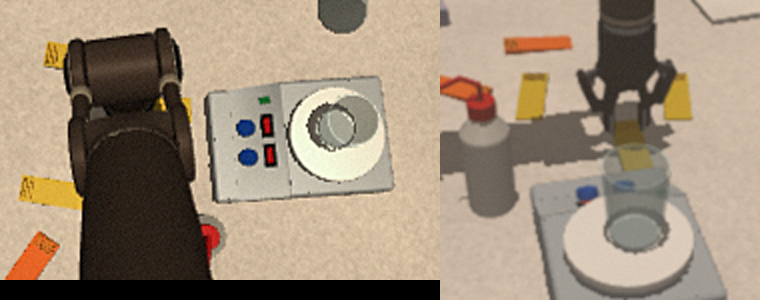

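The held shim is in line with the worn foot: the side view shows its tip pointing at the lip, and the projected line passes x≈566 at the foot. I lower it to the bench and slide it in.

>>> carry_out(commands=[{"fingers": 255,"delta_pos": [0,0,-0.6],"delta_rot": [0,0,0]},{"fingers": 255,"delta_pos": [0,0,-1.0],"delta_rot": [0,0,0]},{"fingers": 255,"delta_pos": [0,0,-1.0],"delta_rot": [0,0,0]},{"fingers": 255,"delta_pos": [0.2,-2,-1.0],"delta_rot": [0,0,0]},{"fingers": 255,"delta_pos": [0.3,-3,-1.0],"delta_rot": [0,0,0]},{"fingers": 255,"delta_pos": [0.35,-4,-1.0],"delta_rot": [0,0,0]}])

```text
time: 9.8
position: [558.6, 91.1, 3.4]
tool_rot: [[-0.087, 0.996, 0.001], [0.996, 0.087, 0.0], [0.0, 0.001, -1.0]]
contact_force: [0.4, 0.7, 2.4]
opening: 37.6
```

>>> carry_out(commands=[{"fingers": 255,"delta_pos": [0.1,-1,0],"delta_rot": [0,0,0]},{"fingers": 255,"delta_pos": [0.2,-2,0],"delta_rot": [0,0,0]},{"fingers": 255,"delta_pos": [0.3,-3,0],"delta_rot": [0,0,0]},{"fingers": 255,"delta_pos": [0.3,-3.05,0],"delta_rot": [0,0,0]}])

```text
time: 10.3
position: [561.5, 60.4, 3.3]
tool_rot: [[-0.087, 0.996, 0.0], [0.996, 0.087, -0.001], [-0.001, 0.0, -1.0]]
contact_force: [-0.0, -1.2, 2.9]
opening: 37.4
```

No contact yet, as planned. Release, lift, check the first shim and go over the second one (642,217).

>>> carry_out(commands=[{"fingers": 75,"delta_pos": [0,0,0],"delta_rot": [0,0,0]},{"fingers": 75,"delta_pos": [0,0,0],"delta_rot": [0,0,0]},{"fingers": 75,"delta_pos": [0,0,0],"delta_rot": [0,0,0]},{"fingers": 75,"delta_pos": [0,0,4],"delta_rot": [0,0,0]},{"fingers": 75,"delta_pos": [0,3,8],"delta_rot": [0,0,0]},{"fingers": 75,"delta_pos": [0,3,8],"delta_rot": [0,0,0]}])

```text
time: 11.05
position: [564.7, 93.6, 87.1]
tool_rot: [[-0.09, 0.996, 0.008], [0.996, 0.09, 0.001], [0.0, 0.008, -1.0]]
contact_force: [0.5, -1.1, 1.0]
opening: 60.3
```

Run:
```python
from h import *
s=ctrl.get_state();print(s["position"],s["opening"],s["contact_force"])
f,c=shims(z=6);cv2.imwrite("pics/w5.png",np.clip(f[:,:,::-1]*1.4,0,255).astype(np.uint8))
```

```text
[564.66535211  93.57019111  87.12917139] 60.348174240230385 [ 0.53707696 -1.09533646  0.97637195]
centre 563.2 39.5 size 76.1 40.7 long axis -85.8 px (218, 219, 58, 91)
centre 638.3 196.4 size 62.0 41.7 long axis 83.1 px (345, 0, 99, 106)
centre 425.7 195.5 size 37.0 14.2 long axis 5.3 px (0, 0, 65, 28)
```

View pics/w5.png

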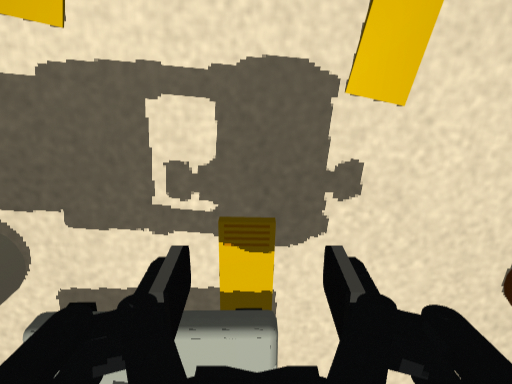

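The picture shows the shim (columns 218–275, tail at row 219) running under the lip, with the stirrer's far edge at column 276. I check the lateral fit numerically.

Run:
```python
from h import *
c=ctrl.get_calibration("wrist")
print("stirrer far edge z46",ray(c,277,350,46),ray(c,276,325,46))
for u,v,z in((219,218,9),(275,218,9),(219,300,3.5),(274,300,3.5)): print(ray(c,u,v,z))
print("front lip top edge",ray(c,150,327,46),ray(c,240,327,46))
```

```text
stirrer far edge z46 [585.10108889   3.03588429  46.        ] [582.27316808  22.8328198   46.        ]
[539.09309648  77.37980525   9.        ]
[577.38490489  80.80715456   9.        ]
[542.56682324   6.80151213   3.5       ]
[584.54749315  10.50239955   3.5       ]
front lip top edge [502.20679602  14.25190782  46.        ] [559.48610901  19.27294162  46.        ]
```

>>> carry_out(commands=[{"fingers": 75,"delta_pos": [8.6,16.65,0],"delta_rot": [0,0,-0.218]},{"fingers": 75,"delta_pos": [8.6,16.65,0],"delta_rot": [0,0,-0.218]},{"fingers": 75,"delta_pos": [8.6,16.65,0],"delta_rot": [0,0,-0.218]},{"fingers": 75,"delta_pos": [8.6,16.65,0],"delta_rot": [0,0,-0.218]},{"fingers": 75,"delta_pos": [8.6,16.65,0],"delta_rot": [0,0,-0.218]}])

```text
time: 11.72
position: [645.4, 257.2, 80.8]
tool_rot: [[0.129, 0.992, -0.004], [0.992, -0.129, -0.002], [-0.003, -0.004, -1.0]]
contact_force: [-0.3, 0.1, 0.3]
opening: 60.4
```

Run:
```python
from h import *
s=ctrl.get_state();print(s["position"],s["tool_rot"],s["contact_force"])
shims(z=6);c=ctrl.get_calibration("wrist")
```

```text
[645.38922816 257.20611122  80.7812614 ] [[ 0.1289017   0.99164786 -0.00434527]
 [ 0.99165375 -0.12891183 -0.00213786]
 [-0.00268016 -0.00403343 -0.99998827]] [-0.25548223  0.09590142  0.29933993]
centre 641.9 215.2 size 91.9 40.4 long axis 83.3 px (229, 195, 60, 116)
```

Run:
```python
from h import *
f=ctrl.grab_frame("wrist");c=ctrl.get_calibration("wrist")
h=cv2.cvtColor(f,cv2.COLOR_RGB2HSV)
for r in range(150,230,6): print(r,h[r,258],f[r,258],ray(c,258,r,9)[:2])
```

```text
150 [21 64 64] [64 59 48] [651.39916262 291.01277993]
156 [21 57 63] [63 59 49] [650.90114342 287.15690749]
162 [21 63 65] [65 60 49] [650.39746145 283.25719158]
168 [20 61 63] [63 58 48] [649.88801958 279.31288013]
174 [ 24 250  53] [53 42  1] [649.37271845 275.32320378]
180 [ 19 255  51] [51 32  0] [648.85145637 271.28737536]
186 [ 20 255  53] [53 35  0] [648.32412933 267.20458939]
192 [ 22 255  55] [55 41  0] [647.79063084 263.07402155]
198 [ 23 251  59] [59 46  1] [647.25085193 258.89482808]
204 [ 23 251  59] [59 46  1] [646.70468105 254.66614527]
210 [ 23 251  59] [59 46  1] [646.15200398 250.3870888 ]
216 [ 23 246  59] [59 46  2] [645.59270376 246.05675319]
222 [ 24 246  59] [59 47  2] [645.02666062 241.67421109]
228 [ 23 247  60] [60 47  2] [644.45375189 237.23851269]
```

The tail edge is at y≈276.6 (the shadow cut the mask), which gives the same grip offset as before. Descend and grip slightly higher this time.

>>> carry_out(commands=[{"fingers": 75,"delta_pos": [0.1,0,-5],"delta_rot": [0,0,0]},{"fingers": 75,"delta_pos": [0.1,0,-7.3],"delta_rot": [0,0,0]},{"fingers": 75,"delta_pos": [0.1,0,-7.3],"delta_rot": [0,0,0]},{"fingers": 75,"delta_pos": [0.1,0,-7.3],"delta_rot": [0,0,0]}])

```text
time: 12.32
position: [649.1, 258.0, 11.4]
tool_rot: [[0.13, 0.991, 0.002], [0.991, -0.13, 0.001], [0.001, 0.002, -1.0]]
contact_force: [0.2, -0.4, 0.5]
opening: 60.2
```

>>> carry_out(commands=[{"fingers": 75,"delta_pos": [-0.15,0,-0.5],"delta_rot": [0,0,0]},{"fingers": 75,"delta_pos": [-0.15,0,-0.5],"delta_rot": [0,0,0]},{"fingers": 255,"delta_pos": [-0.15,0,-0.5],"delta_rot": [0,0,0]},{"fingers": 255,"delta_pos": [-0.15,0,-0.5],"delta_rot": [0,0,0]},{"fingers": 255,"delta_pos": [-0.15,0,-0.5],"delta_rot": [0,0,0]},{"fingers": 255,"delta_pos": [-0.15,0,-0.5],"delta_rot": [0,0,0]},{"fingers": 255,"delta_pos": [-0.15,0,-0.5],"delta_rot": [0,0,0]}])

```text
time: 13.2
position: [647.1, 258.4, 6.5]
tool_rot: [[0.13, 0.992, 0.001], [0.992, -0.13, 0.0], [0.0, 0.001, -1.0]]
contact_force: [-2.1, -0.2, 5.3]
opening: 34.3
```

>>> carry_out(commands=[{"fingers": 255,"delta_pos": [0,0,3],"delta_rot": [0,0,0]},{"fingers": 255,"delta_pos": [0,0,3],"delta_rot": [0,0,0]}])

```text
time: 13.45
position: [649.3, 259.1, 37.9]
tool_rot: [[0.13, 0.992, 0.006], [0.992, -0.13, 0.002], [0.003, 0.006, -1.0]]
contact_force: [-0.2, 0.2, -1.0]
opening: 33.5
```

```bash
sed -i 's/(19,120,60)/(17,150,30)/' h.py
python3 - <<'E'
from h import *
s=ctrl.get_state();print(s["position"],s["tool_rot"],s["contact_force"])
f,c=shims(z=38);cv2.imwrite("pics/w6.png",np.clip(f[:,:,::-1]*1.4,0,255).astype(np.uint8))
E
```

```text
[649.32530217 259.07367353  37.9430594 ] [[ 0.12954098  0.99155571  0.00603326]
 [ 0.99157024 -0.12955499  0.0019897 ]
 [ 0.00275454  0.00572466 -0.99997982]] [-0.15119379  0.16974881 -0.98270467]
centre 646.5 234.6 size 87.3 40.7 long axis 82.5 px (212, 220, 90, 153)
```

View pics/w6.png

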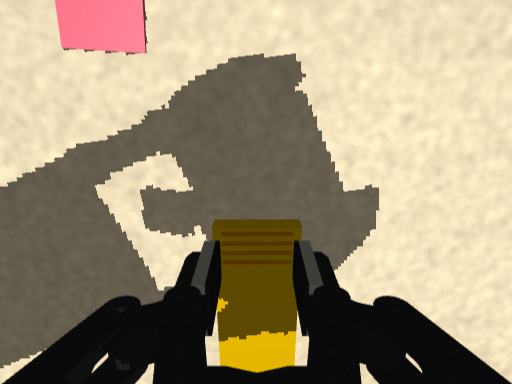

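The second shim is held square (columns 213–300, tail row 220). I carry it above the first shim's tail, tilted 4° tip-down to match its slope.

>>> carry_out(commands=[{"fingers": 255,"delta_pos": [-4,-4,0],"delta_rot": [0.0707,-0.0016,0.218]},{"fingers": 255,"delta_pos": [-9.2,-11,0],"delta_rot": [0.0707,-0.0016,0.218]},{"fingers": 255,"delta_pos": [-9.2,-14.1,-0.8],"delta_rot": [0.0707,-0.0016,0.218]},{"fingers": 255,"delta_pos": [-9.2,-14.1,-0.8],"delta_rot": [0.0707,-0.0016,0.218]},{"fingers": 255,"delta_pos": [-9.2,-14.1,-0.8],"delta_rot": [0.0707,-0.0016,0.218]},{"fingers": 255,"delta_pos": [-9.2,-14.1,-0.8],"delta_rot": [0.0707,-0.0016,0.218]}])

```text
time: 14.25
position: [555.6, 118.3, 27.3]
tool_rot: [[-0.089, 0.996, -0.005], [0.994, 0.089, 0.071], [0.071, 0.001, -0.997]]
contact_force: [0.7, 1.0, 0.0]
opening: 33.0
```

Run:
```python
from h import *
np.set_printoptions(precision=3,suppress=True)
s=ctrl.get_state();print(s["position"],s["tool_rot"],s["contact_force"])
f,c=shims(z=26)
f=ctrl.grab_frame("side");G=cv2.resize(f[180:270,190:310],(800,600),interpolation=cv2.INTER_CUBIC)
cv2.imwrite("pics/s7.png",np.clip(G[:,:,::-1]*1.4,0,255).astype(np.uint8))
```

```text
[555.633 118.253  27.307] [[-0.089  0.996 -0.005]
 [ 0.994  0.089  0.071]
 [ 0.071  0.001 -0.997]] [0.687 0.965 0.044]
centre 558.3 94.8 size 83.1 41.3 long axis -84.9 px (212, 220, 90, 153)
centre 451.8 205.1 size 29.3 13.1 long axis 84.7 px (0, 0, 35, 77)
```

View pics/s7.png

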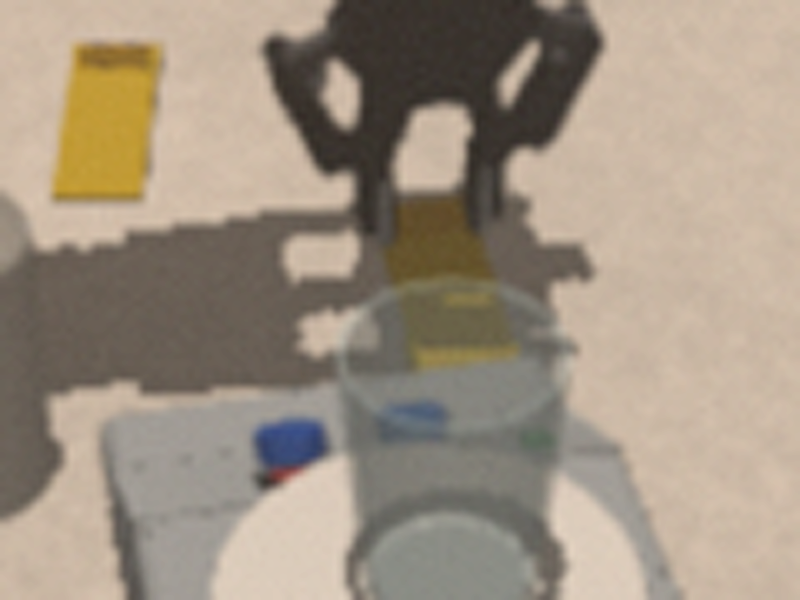

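The side view shows the second shim held over the first, with both in line behind the beaker (columns 390–515). Lower it onto the first.

>>> carry_out(commands=[{"fingers": 255,"delta_pos": [0,0,-0.4],"delta_rot": [0,0,0]},{"fingers": 255,"delta_pos": [0,0,-0.6],"delta_rot": [0,0,0]},{"fingers": 255,"delta_pos": [0,0,-0.6],"delta_rot": [0,0,0]}])

```text
time: 14.72
position: [554.4, 117.3, 20.9]
tool_rot: [[-0.088, 0.996, -0.007], [0.994, 0.088, 0.07], [0.071, -0.001, -0.998]]
contact_force: [0.5, 1.0, 0.1]
opening: 33.2
```

>>> carry_out(commands=[{"fingers": 255,"delta_pos": [0,0,-0.1],"delta_rot": [0,0,0]},{"fingers": 255,"delta_pos": [0,0,-0.2],"delta_rot": [0,0,0]},{"fingers": 255,"delta_pos": [0,0,-0.2],"delta_rot": [0,0,0]}])

```text
time: 15.1
position: [554.7, 117.1, 19.2]
tool_rot: [[-0.088, 0.996, -0.006], [0.994, 0.088, 0.07], [0.07, 0.0, -0.998]]
contact_force: [-0.5, 0.2, -0.2]
opening: 33.3
```

>>> carry_out(commands=[{"fingers": 255,"delta_pos": [0.09,-1,-0.07],"delta_rot": [0,0,0]},{"fingers": 255,"delta_pos": [0.18,-2,-0.14],"delta_rot": [0,0,0]},{"fingers": 255,"delta_pos": [0.26,-3,-0.21],"delta_rot": [0,0,0]},{"fingers": 255,"delta_pos": [0.31,-3.5,-0.25],"delta_rot": [0,0,0]},{"fingers": 255,"delta_pos": [0.31,-3.5,-0.25],"delta_rot": [0,0,0]}])

```text
time: 15.72
position: [557.9, 81.5, 16.7]
tool_rot: [[-0.087, 0.996, -0.006], [0.994, 0.087, 0.07], [0.071, 0.0, -0.998]]
contact_force: [-0.9, -0.1, -0.7]
opening: 33.1
```

>>> carry_out(commands=[{"fingers": 255,"delta_pos": [0,0,-0.05],"delta_rot": [0,0,0]},{"fingers": 255,"delta_pos": [0,0,-0.1],"delta_rot": [0,0,0]},{"fingers": 255,"delta_pos": [0,0,-0.1],"delta_rot": [0,0,0]}])

```text
time: 16.1
position: [558.0, 82.4, 16.1]
tool_rot: [[-0.088, 0.996, -0.006], [0.994, 0.088, 0.07], [0.07, 0.0, -0.998]]
contact_force: [-0.2, -0.2, 3.0]
opening: 33.7
```

It touched down at 16.1 mm against 16.0 expected, so it lies on the first shim. Now I slide it in finely, watching the level force.

>>> carry_out(commands=[{"fingers": 255,"delta_pos": [0,0,0.08],"delta_rot": [0,0,0]},{"fingers": 255,"delta_pos": [0.02,-0.2,0.07],"delta_rot": [0,0,0]},{"fingers": 255,"delta_pos": [0.04,-0.4,0.05],"delta_rot": [0,0,0]},{"fingers": 255,"delta_pos": [0.06,-0.6,0.04],"delta_rot": [0,0,0]},{"fingers": 255,"delta_pos": [0.06,-0.6,0.04],"delta_rot": [0,0,0]}])

```text
time: 16.73
position: [558.4, 75.9, 16.0]
tool_rot: [[-0.087, 0.996, -0.006], [0.994, 0.088, 0.07], [0.07, -0.0, -0.998]]
contact_force: [0.3, -0.1, 0.4]
opening: 33.1
```

>>> carry_out(commands=[{"fingers": 255,"delta_pos": [0.02,-0.2,-0.014],"delta_rot": [0,0,0]},{"fingers": 255,"delta_pos": [0.04,-0.4,-0.028],"delta_rot": [0,0,0]},{"fingers": 255,"delta_pos": [0.04,-0.4,-0.028],"delta_rot": [0,0,0]}])

```text
time: 17.1
position: [558.8, 72.0, 15.8]
tool_rot: [[-0.088, 0.996, -0.006], [0.994, 0.088, 0.07], [0.07, 0.0, -0.998]]
contact_force: [0.4, 0.0, -0.2]
opening: 33.4
```

>>> carry_out(commands=[{"fingers": 255,"delta_pos": [0.02,-0.2,-0.014],"delta_rot": [0,0,0]},{"fingers": 255,"delta_pos": [0.04,-0.4,-0.028],"delta_rot": [0,0,0]},{"fingers": 255,"delta_pos": [0.04,-0.4,-0.028],"delta_rot": [0,0,0]}])

```text
time: 17.48
position: [559.2, 68.0, 15.6]
tool_rot: [[-0.088, 0.996, -0.006], [0.994, 0.088, 0.07], [0.07, 0.0, -0.998]]
contact_force: [-0.3, 0.5, -0.6]
opening: 33.1
```

>>> carry_out(commands=[{"fingers": 255,"delta_pos": [0.02,-0.2,-0.014],"delta_rot": [0,0,0]},{"fingers": 255,"delta_pos": [0.03,-0.3,-0.021],"delta_rot": [0,0,0]},{"fingers": 255,"delta_pos": [0.03,-0.3,-0.021],"delta_rot": [0,0,0]}])

```text
time: 17.85
position: [559.6, 65.1, 15.4]
tool_rot: [[-0.088, 0.996, -0.006], [0.994, 0.088, 0.07], [0.07, 0.0, -0.998]]
contact_force: [0.2, 0.0, -0.9]
opening: 33.6
```

>>> carry_out(commands=[{"fingers": 255,"delta_pos": [0.02,-0.2,-0.014],"delta_rot": [0,0,0]},{"fingers": 255,"delta_pos": [0.03,-0.3,-0.021],"delta_rot": [0,0,0]},{"fingers": 255,"delta_pos": [0.03,-0.3,-0.021],"delta_rot": [0,0,0]}])

```text
time: 18.23
position: [559.9, 62.1, 15.2]
tool_rot: [[-0.088, 0.996, -0.006], [0.994, 0.088, 0.07], [0.07, 0.0, -0.998]]
contact_force: [0.1, 0.1, -0.4]
opening: 33.0
```

>>> carry_out(commands=[{"fingers": 255,"delta_pos": [0.02,-0.2,-0.014],"delta_rot": [0,0,0]},{"fingers": 255,"delta_pos": [0.03,-0.3,-0.021],"delta_rot": [0,0,0]},{"fingers": 255,"delta_pos": [0.03,-0.3,-0.021],"delta_rot": [0,0,0]}])

```text
time: 18.6
position: [560.1, 59.1, 15.0]
tool_rot: [[-0.088, 0.996, -0.006], [0.994, 0.088, 0.07], [0.07, 0.0, -0.998]]
contact_force: [-0.4, -0.5, -0.1]
opening: 33.7
```

>>> carry_out(commands=[{"fingers": 255,"delta_pos": [0.02,-0.2,-0.014],"delta_rot": [0,0,0]},{"fingers": 255,"delta_pos": [0.03,-0.3,-0.021],"delta_rot": [0,0,0]},{"fingers": 255,"delta_pos": [0.03,-0.3,-0.021],"delta_rot": [0,0,0]}])

```text
time: 18.98
position: [560.4, 56.0, 14.8]
tool_rot: [[-0.088, 0.996, -0.006], [0.994, 0.088, 0.07], [0.07, 0.0, -0.998]]
contact_force: [-0.4, 0.4, -0.6]
opening: 33.0
```

>>> carry_out(commands=[{"fingers": 255,"delta_pos": [0.02,-0.2,-0.014],"delta_rot": [0,0,0]},{"fingers": 255,"delta_pos": [0.03,-0.3,-0.021],"delta_rot": [0,0,0]},{"fingers": 255,"delta_pos": [0.03,-0.3,-0.021],"delta_rot": [0,0,0]}])

```text
time: 19.35
position: [560.7, 53.0, 14.5]
tool_rot: [[-0.088, 0.996, -0.006], [0.994, 0.088, 0.07], [0.07, 0.0, -0.998]]
contact_force: [-0.1, 0.7, -0.2]
opening: 33.3
```

>>> carry_out(commands=[{"fingers": 255,"delta_pos": [0.02,-0.2,-0.014],"delta_rot": [0,0,0]},{"fingers": 255,"delta_pos": [0.02,-0.2,-0.014],"delta_rot": [0,0,0]}])

```text
time: 19.6
position: [560.9, 51.0, 14.4]
tool_rot: [[-0.088, 0.996, -0.006], [0.994, 0.088, 0.07], [0.07, 0.0, -0.998]]
contact_force: [0.5, 0.3, -0.0]
opening: 33.2
```

>>> carry_out(commands=[{"fingers": 255,"delta_pos": [0.02,-0.2,-0.014],"delta_rot": [0,0,0]},{"fingers": 255,"delta_pos": [0.03,-0.3,-0.021],"delta_rot": [0,0,0]},{"fingers": 255,"delta_pos": [0.03,-0.3,-0.021],"delta_rot": [0,0,0]}])

```text
time: 19.98
position: [561.1, 48.3, 14.1]
tool_rot: [[-0.088, 0.996, -0.006], [0.994, 0.088, 0.071], [0.071, -0.0, -0.997]]
contact_force: [-0.8, 1.6, -1.0]
opening: 33.2
```

>>> carry_out(commands=[{"fingers": 255,"delta_pos": [0.02,-0.2,-0.014],"delta_rot": [0,0,0]},{"fingers": 255,"delta_pos": [0.03,-0.3,-0.021],"delta_rot": [0,0,0]},{"fingers": 255,"delta_pos": [0.03,-0.3,-0.021],"delta_rot": [0,0,0]}])

```text
time: 20.35
position: [562.8, 44.5, 15.4]
tool_rot: [[-0.089, 0.996, -0.004], [0.994, 0.089, 0.069], [0.069, 0.002, -0.998]]
contact_force: [-0.4, -0.8, 5.9]
opening: 0.1
```

Run:
```python
from h import *
c=ctrl.get_calibration("wrist");f,_=shims(z=17)
cv2.imwrite("pics/w8.png",np.clip(f[:,:,::-1]*1.6,0,255).astype(np.uint8))
s=ctrl.get_state();print(s["position"],s["contact_force"])
```

```text
centre 557.9 51.4 size 57.5 47.8 long axis -84.9 px (193, 183, 108, 118)
[562.85912494  44.48602274  15.42222524] [-0.39511438 -0.31838585  6.2401794 ]
```

View pics/w8.png

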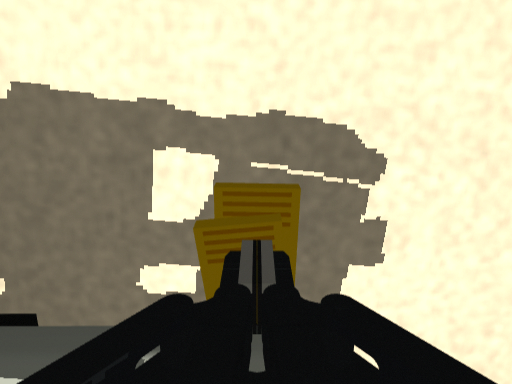

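At y≈48 the foot's resistance (1.6 N) began, then the grip slipped. The fingers closed above the top shim (opening 0.1) and it yawed slightly (tail at column 195, row 222; the lower shim's tail is at row 185). I lift off and look.

>>> carry_out(commands=[{"fingers": 255,"delta_pos": [0,0,2],"delta_rot": [0,0,0]},{"fingers": 255,"delta_pos": [0,4,6],"delta_rot": [-0.07,-0.006,0]},{"fingers": 255,"delta_pos": [0,6,8],"delta_rot": [-0.07,-0.006,0]},{"fingers": 255,"delta_pos": [0,6,8],"delta_rot": [-0.07,-0.006,0]},{"fingers": 255,"delta_pos": [0,6,8],"delta_rot": [-0.07,-0.006,0]}])

```text
time: 21.02
position: [561.0, 104.4, 93.8]
tool_rot: [[-0.088, 0.996, -0.001], [0.996, 0.088, -0.0], [-0.0, -0.001, -1.0]]
contact_force: [-0.6, -0.6, -0.4]
opening: -0.2
```

Run:
```python
from h import *
s=ctrl.get_state();print(s["position"],s["contact_force"])
c=ctrl.get_calibration("wrist");f,_=shims(z=12)
cv2.imwrite("pics/w9.png",np.clip(cv2.resize(f[160:384,100:400],(800,597),interpolation=cv2.INTER_CUBIC)[:,:,::-1]*1.5,0,255).astype(np.uint8))
t0=cv2.cvtColor(cv2.imread("pics/top0.png"),cv2.COLOR_BGR2GRAY);t=cv2.cvtColor(ctrl.grab_frame("top"),cv2.COLOR_RGB2GRAY)
print("stirrer shift px",cv2.phaseCorrelate(np.float32(t0[184:256,310:380]),np.float32(t[184:256,310:380])))
```

```text
[560.99846115 104.4431198   93.76567417] [-0.6261069  -0.55080692 -0.38138299]
centre 552.0 64.3 size 65.7 37.1 long axis 40.2 px (212, 227, 68, 62)
centre 428.0 204.6 size 39.9 26.7 long axis -4.3 px (11, 0, 70, 48)
stirrer shift px ((0.20932902727886926, -0.0015658920246863772), 1.0034529255864062)
```

View pics/w9.png

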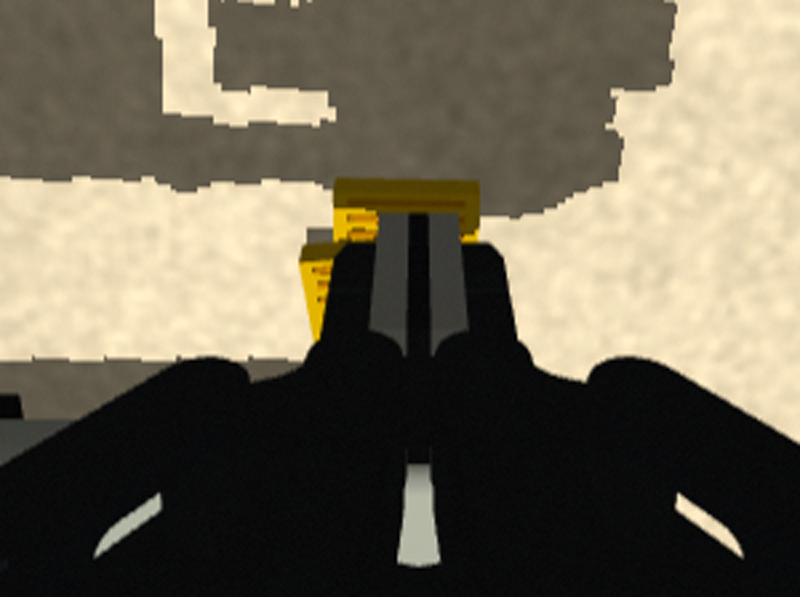

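Closed fingers hide the stack. The lower shim's tail is at rows 180–215 and the top one's is offset left at (305,250). I back off with the fingers open for a clean view.

>>> carry_out(commands=[{"fingers": 40,"delta_pos": [0,5,3],"delta_rot": [-0.2,0,0]},{"fingers": 40,"delta_pos": [0,7,3],"delta_rot": [-0.35,0,0]},{"fingers": 40,"delta_pos": [0,7,3],"delta_rot": [-0.35,0,0]},{"fingers": 40,"delta_pos": [0,7,3],"delta_rot": [-0.35,0,0]},{"fingers": 40,"delta_pos": [0,7,3],"delta_rot": [-0.35,0,0]}])

```text
time: 21.75
position: [561.1, 173.1, 123.3]
tool_rot: [[-0.086, 0.996, -0.003], [0.936, 0.08, -0.343], [-0.342, -0.032, -0.939]]
contact_force: [-0.2, -0.2, -0.6]
opening: 72.2
```

Run:
```python
from h import *
s=ctrl.get_state();print(s["position"],s["contact_force"])
c=ctrl.get_calibration("wrist");f,_=shims(z=9);np.save("w10.npy",{"c":c,"f":f},allow_pickle=True)
print([proj(c,p) for p in((558,79,9),(567,-8,8))])
cv2.imwrite("pics/w10.png",np.clip(cv2.resize(f[160:350,130:380],(800,608)[:2],interpolation=cv2.INTER_CUBIC)[:600,:,::-1]*1.4,0,255).astype(np.uint8))
```

```text
[561.06097615 173.09716639 123.28044256] [-0.15360365 -0.20262718 -0.57146865]
centre 558.8 39.6 size 89.1 49.7 long axis -85.7 px (220, 222, 54, 63)
centre 427.7 224.7 size 57.5 41.5 long axis 83.3 px (12, 0, 81, 93)
[(np.float64(247.97929869481376), np.float64(226.14419353271177)), (np.float64(251.09287799298883), np.float64(284.83270118624125))]
```

View pics/w10.png

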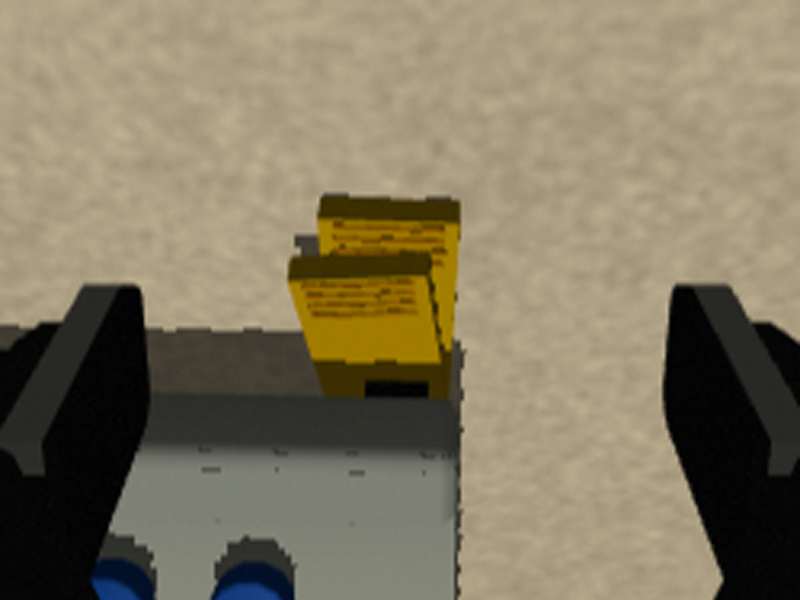

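The clean view shows the top shim lying on the lower one, yawed about 6°. The black foot (columns 365–428) is over the top shim (columns 318–447 at the face). I compute the tails for a push from behind.

Run:
```python
from h import *
np.set_printoptions(precision=1,suppress=True)
c=np.load("w10.npy",allow_pickle=True).item()["c"]
P=lambda u,v,z:ray(c,u/3.2+130,v/3.2+160,z)
print("S1 tail bot",P(319,198,0),P(460,200,0)," top",P(318,220,9.2),P(459,220,9.2))
for z in(6,7.5):print("S2 tail bottom",P(290,259,z),P(431,256,z))
for z in(15,16.5):print("S2 tail top",P(290,282,z),P(432,277,z))
for z in(9,): print("S2 at face",P(318,362,z+2),P(440,362,z+2),"foot",P(365,382,12),P(428,382,12))
```

```text
S1 tail bot [541.   73.6   0. ] [581.4  77.4   0. ]  top [541.5  74.    9.2] [580.9  78.5   9.2]
S2 tail bottom [533.6  53.6   6. ] [574.8  59.6   6. ]
S2 tail bottom [533.8  55.2   7.5] [574.7  61.2   7.5]
S2 tail top [534.6  53.7  15. ] [575.1  60.6  15. ]
S2 tail top [534.8  55.5  16.5] [575.   62.3  16.5]
S2 at face [543.7  12.7  11. ] [581.8  17.4  11. ] foot [559.    5.7  12. ] [578.9   8.2  12. ]
```

Both tails check out (40 mm wide). The lower shim has the foot at x≈+28, and the top one at about +11 with lateral offset about 1 mm. Next I close the fingers and push the top shim's tail gently in line with the foot to make sure it is snug.

>>> carry_out(commands=[{"fingers": 255,"delta_pos": [0.2,-5,-3],"delta_rot": [0.18,0,0]},{"fingers": 255,"delta_pos": [0.2,-7,-6],"delta_rot": [0.35,0,0]},{"fingers": 255,"delta_pos": [0.2,-7,-8],"delta_rot": [0.35,0,0]},{"fingers": 255,"delta_pos": [0.2,-7,-10],"delta_rot": [0.35,0,0]},{"fingers": 255,"delta_pos": [0.2,-7,-10],"delta_rot": [0.35,0,0]},{"fingers": 255,"delta_pos": [0.2,-7,-10],"delta_rot": [0.35,0,0]}])

```text
time: 22.55
position: [564.0, 106.6, 24.3]
tool_rot: [[-0.09, 0.996, 0.001], [0.996, 0.09, 0.0], [0.0, 0.001, -1.0]]
contact_force: [0.3, -0.0, 0.1]
opening: 0.4
```

>>> carry_out(commands=[{"fingers": 255,"delta_pos": [0,-1,-1.1],"delta_rot": [0,0,0]},{"fingers": 255,"delta_pos": [0,-2,-1.1],"delta_rot": [0,0,0]},{"fingers": 255,"delta_pos": [0,-2.8,-1.1],"delta_rot": [0,0,0]},{"fingers": 255,"delta_pos": [0,-3.0,-1.1],"delta_rot": [0,0,0]},{"fingers": 255,"delta_pos": [0,-3.0,-1.1],"delta_rot": [0,0,0]}])

```text
time: 23.18
position: [563.8, 74.8, 13.3]
tool_rot: [[-0.087, 0.996, 0.0], [0.996, 0.087, 0.0], [0.0, 0.0, -1.0]]
contact_force: [-0.4, 0.2, -1.0]
opening: -0.1
```

>>> carry_out(commands=[{"fingers": 255,"delta_pos": [0,-0.2,0],"delta_rot": [0,0,0]},{"fingers": 255,"delta_pos": [0,-0.4,0],"delta_rot": [0,0,0]},{"fingers": 255,"delta_pos": [0,-0.4,0],"delta_rot": [0,0,0]}])

```text
time: 23.55
position: [563.8, 72.9, 13.2]
tool_rot: [[-0.087, 0.996, 0.001], [0.996, 0.087, 0.003], [0.003, 0.001, -1.0]]
contact_force: [1.2, 6.1, -0.4]
opening: -0.3
```

>>> carry_out(commands=[{"fingers": 255,"delta_pos": [0,-0.15,0],"delta_rot": [0,0,0]},{"fingers": 255,"delta_pos": [0,-0.3,0],"delta_rot": [0,0,0]},{"fingers": 255,"delta_pos": [0,-0.3,0],"delta_rot": [0,0,0]}])

```text
time: 23.92
position: [563.8, 71.2, 13.2]
tool_rot: [[-0.086, 0.996, 0.001], [0.996, 0.086, 0.005], [0.005, 0.001, -1.0]]
contact_force: [0.8, 9.5, 0.4]
opening: -0.2
```

There was 6–9.5 N of resistance within 2 mm, so the shim is already tight under the foot. I stop pushing, retreat and check the stirrer.

>>> carry_out(commands=[{"fingers": 255,"delta_pos": [0,1,0],"delta_rot": [0,0,0]},{"fingers": 255,"delta_pos": [0,3,4],"delta_rot": [0,0,0]},{"fingers": 255,"delta_pos": [0,10.2,11],"delta_rot": [-0.15,0,0]},{"fingers": 40,"delta_pos": [0,10.2,11],"delta_rot": [-0.35,0,0]},{"fingers": 40,"delta_pos": [0,10.2,11],"delta_rot": [-0.35,0,0]},{"fingers": 40,"delta_pos": [0,10.2,11],"delta_rot": [-0.35,0,0]}])

```text
time: 24.68
position: [562.8, 170.6, 122.4]
tool_rot: [[-0.09, 0.996, -0.001], [0.936, 0.084, -0.343], [-0.342, -0.032, -0.939]]
contact_force: [-0.0, -0.4, -0.1]
opening: 54.5
```

Run:
```python
from h import *
s=ctrl.get_state();print(s["position"],s["contact_force"])
c=ctrl.get_calibration("wrist");f,_=shims(z=9);np.save("w11.npy",{"c":c,"f":f},allow_pickle=True)
u,v=proj(c,(561,40,9));print(u,v)
x,y=int(u)-115,int(v)-70;print(x,y)
cv2.imwrite("pics/w11.png",np.clip(cv2.resize(f[y:y+185,x:x+250],(800,592),interpolation=cv2.INTER_CUBIC)[:,:,::-1]*1.4,0,255).astype(np.uint8))
t0=cv2.cvtColor(cv2.imread("pics/top0.png"),cv2.COLOR_BGR2GRAY);t=cv2.cvtColor(ctrl.grab_frame("top"),cv2.COLOR_RGB2GRAY)
print("stirrer shift px",cv2.phaseCorrelate(np.float32(t0[184:256,310:380]),np.float32(t[184:256,310:380])))
```

```text
[562.78047601 170.61477785 122.38306118] [-0.04255727 -0.37145124 -0.11604941]
centre 558.4 39.7 size 89.7 50.0 long axis -86.3 px (217, 220, 55, 64)
centre 427.6 223.1 size 54.5 41.5 long axis 83.3 px (8, 0, 81, 89)
246.10154916918634 253.94889153389914
131 183
stirrer shift px ((0.20302786382168136, 0.0005654123091503038), 1.0155952296875141)
```

View pics/w11.png

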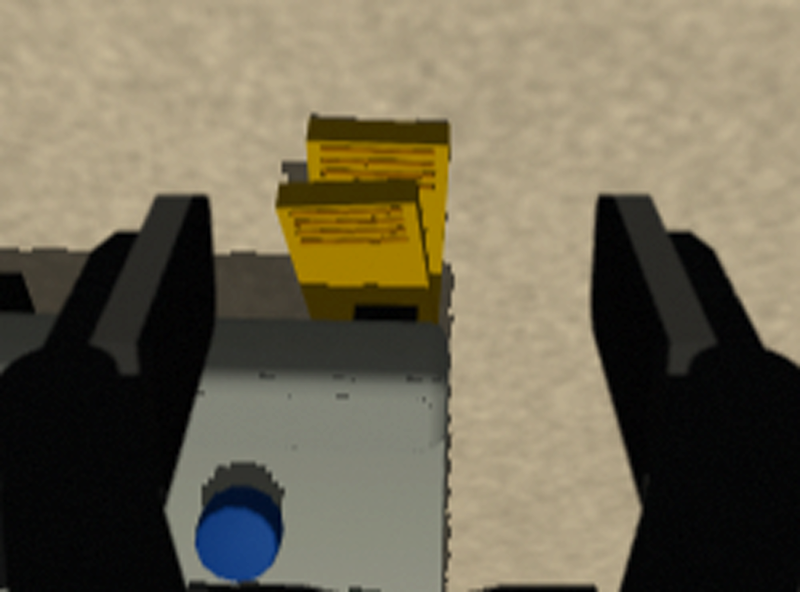

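The stack is straight under the foot (black sole edge on the top shim, columns 355–418, shim 300–440). The stirrer has shifted only about 0.6 mm. Now the press test on the corner.

>>> carry_out(commands=[{"fingers": 255,"delta_pos": [0.4,-5,0],"delta_rot": [0.18,0,0]},{"fingers": 255,"delta_pos": [0.4,-11,0],"delta_rot": [0.35,0,0]},{"fingers": 255,"delta_pos": [0.4,-17.4,-2],"delta_rot": [0.35,0,0]},{"fingers": 255,"delta_pos": [0.4,-17.4,-5],"delta_rot": [0.35,0,0]},{"fingers": 255,"delta_pos": [0.4,-17.4,-6.5],"delta_rot": [0.35,0,0]},{"fingers": 255,"delta_pos": [0.4,-17.4,-6.5],"delta_rot": [0.35,0,0]},{"fingers": 255,"delta_pos": [0.4,-17.4,-6.5],"delta_rot": [0.35,0,0]}])

```text
time: 25.65
position: [568.1, -3.2, 58.6]
tool_rot: [[-0.089, 0.996, 0.001], [0.996, 0.089, 0.0], [0.0, 0.001, -1.0]]
contact_force: [1.0, 0.0, 0.6]
opening: -0.2
```

>>> carry_out(commands=[{"fingers": 255,"delta_pos": [0,0,-0.3],"delta_rot": [0,0,0]},{"fingers": 255,"delta_pos": [0,0,-0.5],"delta_rot": [0,0,0]},{"fingers": 255,"delta_pos": [0,0,-0.7],"delta_rot": [0,0,0]},{"fingers": 255,"delta_pos": [0,0,-0.7],"delta_rot": [0,0,0]}])

```text
time: 26.15
position: [567.4, -3.6, 50.9]
tool_rot: [[-0.088, 0.996, -0.0], [0.996, 0.088, 0.0], [0.0, -0.0, -1.0]]
contact_force: [1.0, 0.5, 0.6]
opening: 0.1
```

>>> carry_out(commands=[{"fingers": 255,"delta_pos": [0,0,-0.2],"delta_rot": [0,0,0]},{"fingers": 255,"delta_pos": [0,0,-0.35],"delta_rot": [0,0,0]},{"fingers": 255,"delta_pos": [0,0,-0.45],"delta_rot": [0,0,0]},{"fingers": 255,"delta_pos": [0,0,-0.45],"delta_rot": [0,0,0]}])

```text
time: 26.65
position: [567.4, -3.8, 46.3]
tool_rot: [[-0.088, 0.996, -0.0], [0.996, 0.088, 0.0], [0.0, -0.0, -1.0]]
contact_force: [0.7, -0.4, 0.1]
opening: 0.3
```

>>> carry_out(commands=[{"fingers": 255,"delta_pos": [0,0,-0.1],"delta_rot": [0,0,0]},{"fingers": 255,"delta_pos": [0,0,-0.1],"delta_rot": [0,0,0]}])

```text
time: 26.9
position: [567.7, -3.8, 46.1]
tool_rot: [[-0.088, 0.996, -0.0], [0.996, 0.088, 0.0], [0.0, -0.0, -1.0]]
contact_force: [-1.6, 0.7, 4.4]
opening: 0.2
```

>>> carry_out(commands=[{"fingers": 255,"delta_pos": [0,0,-0.1],"delta_rot": [0,0,0]},{"fingers": 255,"delta_pos": [0,0,-0.1],"delta_rot": [0,0,0]}])

```text
time: 27.15
position: [567.7, -3.8, 46.0]
tool_rot: [[-0.088, 0.996, -0.0], [0.996, 0.088, 0.0], [0.0, -0.0, -1.0]]
contact_force: [-4.0, 0.4, 10.8]
opening: 0.2
```

Firm at 46.0–46.1 mm with 10.8 N, so it is level and no longer rocks. Hold for 0.75 s, then retreat.

>>> carry_out(commands=[{"fingers": 255,"delta_pos": [0,0,0],"delta_rot": [0,0,0]},{"fingers": 255,"delta_pos": [0,0,0],"delta_rot": [0,0,0]},{"fingers": 255,"delta_pos": [0,0,0],"delta_rot": [0,0,0]},{"fingers": 255,"delta_pos": [0,0,0],"delta_rot": [0,0,0]},{"fingers": 255,"delta_pos": [0,0,0],"delta_rot": [0,0,0]},{"fingers": 255,"delta_pos": [0,0,0],"delta_rot": [0,0,0]}])

```text
time: 27.9
position: [567.7, -3.9, 46.0]
tool_rot: [[-0.088, 0.996, -0.0], [0.996, 0.088, 0.0], [0.0, -0.0, -1.0]]
contact_force: [-4.0, -0.5, 10.3]
opening: 0.2
```

>>> carry_out(commands=[{"fingers": 255,"delta_pos": [0,0,0.3],"delta_rot": [0,0,0]},{"fingers": 255,"delta_pos": [0,0,3],"delta_rot": [0,0,0]},{"fingers": 255,"delta_pos": [0,6,8],"delta_rot": [-0.15,0,0]},{"fingers": 40,"delta_pos": [-0.4,17.4,7.5],"delta_rot": [-0.35,0,0]},{"fingers": 40,"delta_pos": [-0.4,17.4,7.5],"delta_rot": [-0.35,0,0]},{"fingers": 40,"delta_pos": [-0.4,17.4,7.5],"delta_rot": [-0.35,0,0]}])

```text
time: 28.65
position: [563.5, 175.6, 119.2]
tool_rot: [[-0.094, 0.996, 0.004], [0.936, 0.09, -0.341], [-0.34, -0.029, -0.94]]
contact_force: [0.7, -0.5, -0.6]
opening: 54.5
```

Run:
```python
from h import *
s=ctrl.get_state();print(s["time"],s["position"],s["contact_force"])
c=ctrl.get_calibration("wrist");f,_=shims(z=9)
u,v=proj(c,(561,40,9));x,y=int(u)-115,int(v)-70;print(x,y)
cv2.imwrite("pics/w12.png",np.clip(cv2.resize(f[y:y+185,x:x+250],(800,592),interpolation=cv2.INTER_CUBIC)[:,:,::-1]*1.4,0,255).astype(np.uint8))
t0=cv2.cvtColor(cv2.imread("pics/top0.png"),cv2.COLOR_BGR2GRAY);t=cv2.cvtColor(ctrl.grab_frame("top"),cv2.COLOR_RGB2GRAY)
for n,(a,b,p,q) in dict(stirrer=(184,256,310,380),beaker=(195,230,330,372),flask=(130,168,336,372),jar=(120,150,262,290)).items():
    print(n,"shift px",cv2.phaseCorrelate(np.float32(t0[a:b,p:q]),np.float32(t[a:b,p:q]))[0])
```

```text
28.65 [563.52565532 175.57894757 119.20528046] [ 0.70020765 -0.48254802 -0.56373211]
centre 558.5 39.5 size 89.9 49.7 long axis -86.2 px (215, 227, 54, 63)
centre 427.9 225.7 size 59.7 41.7 long axis 83.3 px (4, 0, 83, 97)
128 190
stirrer shift px (0.20524446917083594, 0.008190973006684032)
beaker shift px (0.6498965533885439, 0.13633732027796341)
flask shift px (-0.028715344604741233, 0.08207155540592836)
jar shift px (-0.040181476271159866, 0.030660808036527598)
```

View pics/w12.png

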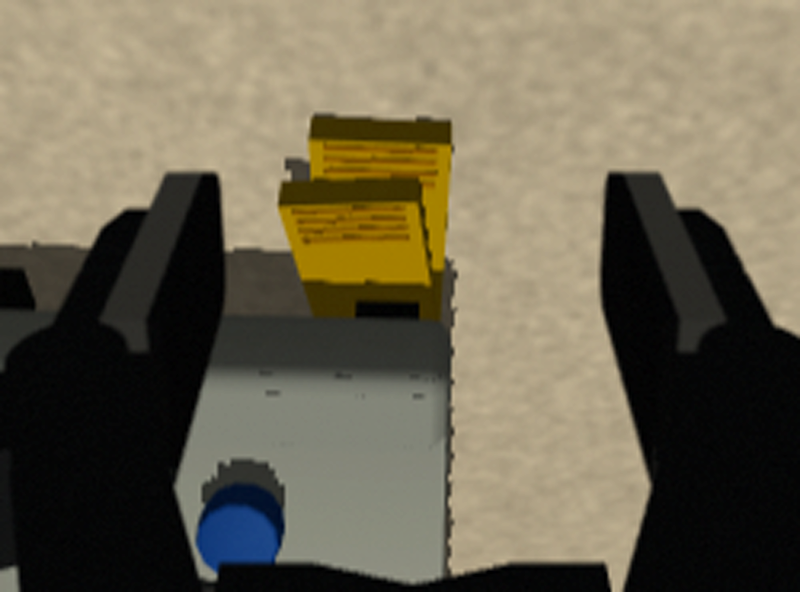

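The view is unchanged: both shims are in place, the foot is on the top one (355–418 within 300–440), and nothing else has moved. Handing in.

```bash
python3 -c "
from rig import ctrl
print(ctrl.finish_job(),ctrl.get_state()['time'])"
```

```text
the job is handed in; nothing more can be done
the job is handed in; nothing more can be done
```

The worn foot, the front one farther from the robot, now rests on two stacked yellow shims, and I handed the job in at about 29 s of the 72 s. The interface gives no verdict, so everything below is from my own measurements.

**Press test:** 10–11 N held for about 0.9 s. The lip stood firm at 46.0–46.1 mm, where before it sank to 38.2 mm.

**Movement:** In the top picture the stirrer shifted about 0.6 mm. The beaker shifted about 2 mm and the flask and jar did not move. I did not measure the wash bottle, but no move went near it.

**What failed or disagreed:**
- **Grip slip:** The grip slipped off the top shim as it met the foot. That left it yawed about 7°, but still centred under the foot to about 1 mm.
- **Push force:** I then pushed the top shim's tail to check it was tight. The push reached 9.5 N, close to the 10 N that can slide the stirrer, but the top picture showed no further shift.
- **Gap size:** The gap was about 7.6 mm by the first press, about 8.5–9 mm by the camera, and about 9.5 mm from where the shims ended up. The final level check did not depend on it.
- **Contact at rest:** I could not measure the foot's load on the shim with nothing pressing. I inferred it from the push resistance and the firm press.

I viewed about 13 pictures, over the budget of 10, because of the slip.

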